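# Refit the cover bar and programme knob on a washer console, and hold the dial pressed in

### The arm

A 6-joint arm with a two-finger parallel gripper is mounted at the origin on the work surface. World frame = base frame: x ahead of the robot, y to its left, z up, the work surface at z = 0. Lengths are in m, angles in rad, forces in N, time in s.
With the tool pointing down it reaches from about 0.275 to 0.825 m from the base axis. Payload 4.9 kg.
Tool frame: the origin (TCP) lies midway between the tips of the shut fingers; the grasp point (between the pads) lies 19 mm behind it (bot.grip_depth is the distance from the TCP to the grasp point, in m); z points along the fingers, y is the line along which they close (so a half turn about z gives the same grasp; the last joint's range is limited). The gripper opens to 85 mm and grips with 20 to 120 N. Pads are 22 mm wide; open, the fingers measure 114 mm over their backs; the gripper's body (76 mm by 85 mm) begins 54 mm behind the grasp point. The pads swing forward as they close: fully open they stand 13 mm farther back than shut.
Start: joints at [-1.324, 0.326, -0.193, 1.052, 0, 1.437], TCP at [0.204, -0.511, 0.231] pointing down, gripper open.
Joint ranges: [-2.65, 2.65], [-0.97, 1.79], [-1.3, 1.35], [-1.93, 2.1], [-1.47, 1.37], [-3.14, 3.14]. Speed limits (rad/s): [2.57, 2.57, 3.14, 3.14, 3.14, 3.14].

### API

Orientations are given as a unit quaternion [w, x, y, z].
In Python, from cell import bot gives the robot as it stands. Calls block until the motion is done:
- bot.move_pose(position, orientation): joint-space move of the TCP to a pose.
- bot.move_linear(position, speed=0.15, rotation=None, until_force=None): straight line of the TCP; rotation=None keeps the orientation; speed is the mean speed in m/s. With until_force (N) it stops when the force on the tool has changed by that much, and returns True; else False.
- bot.goto_joints(angles): joint-space move.
- bot.set_gripper(opening, grasp_force=None): opening from 0.0 (shut) to 1.0 (fully open); grasp_force is the grip in N (None keeps the last); returns when the fingers have stopped.
- bot.wait(seconds).
- bot.solve_ik(position, orientation): joint angles nearest the present ones, or None.
- bot.camera(name): name is "scene" or "top" or "wrist"; returns the picture (480x640x3 uint8, red, green, blue); there is no depth.
- bot.calibration(name): a dict with "mtx" (3x3 intrinsics, pixels), "extrinsics" (4x4, takes a point from world to camera coordinates); the wrist camera has in their place "hand_eye" (4x4, takes a point from camera to tool coordinates, whose origin is the TCP and whose axes are the flange's). Camera axes: x right, y down, z forward; pixel columns grow to the right and rows downward; lengths in m; the calibration is good to about 2 mm. A picture is of the moment at which its call begins: read the wrist's pose just before it. calibration takes no time and is no camera call.
A pose or a line that the arm cannot do raises bot.PlanningError and nothing moves.
- bot.close_job(): hands the job in; it is judged then, once.
Trained networks look in the newest picture that a camera, given by its name, has taken for a name from the list of things; names that differ only in an ending like _2 or _b are one class to them, and where a whole thing is asked for, a point or a joint stands for the part that bears it (a point fixed in the world has none). Each returns a list of dicts, best first, with "confidence" (0 to 1); they miss things now and then, are a little off and sometimes report something else, mostly with a low value. They report only what shows in the picture. A call takes as long as a camera call. They do not tell look-alikes from the thing itself.
- bot.search_frame(camera, thing): "bbox" ([left, top, width, height] in pixels, round what is visible of it).
Readings, each from a call of its own:
- bot.read_clock(): time.
- bot.read_joint_positions(): joint angles.
- bot.read_joint_vel(): joint speeds.
- bot.read_joint_efforts(): joint torques, N m.
- bot.read_position(): TCP position.
- bot.read_tool_rot(): TCP orientation.
- bot.read_ft_force(): force on the tool from outside, world axes, zero at the start.
- bot.read_moment(): the same for the moment, N m.
- bot.read_gripper_width(): opening from 0.0 (shut) to 1.0 (fully open).
- bot.read_finger_force(): force on a finger pad.
Only numpy, scipy, OpenCV 4.12 (cv2) and the standard library are available. Lean on these libraries where they do the work, as an engineer would, in place of code of your own. Each camera call takes 0.05 s, during which the arm holds its last target. There are 200 camera calls.

### The job

The white washer control console lies face up on the laundry-room service bench. Lower the aluminium cover bar across its two grey supports so that it lies flat inside their lips with the brass shaft standing up through its hole, and let go of it; then turn the black knob with the red pointer so that its keyed bore matches the D-shaft, and push it fully onto the shaft. Finish while still holding the knob and pressing the dial right in against its spring: do not let go, and leave the other things on the bench where they are.

Things in the scene. Friction and masses are not known exactly. Their poses are not given: they have to be found in the camera images.
- console: White console, face up, fixed: base 150 (x) x 236 (y) x 12 mm. Origin: centre of its underside, on the bench, on the shaft's axis. Grey supports 62 x 40 mm centred at y = +-90 mm with ledges 50 mm above the bench; lips 5 mm higher have inner faces at x = +-25 mm and, at the ends, y = +-105 mm (pocket 50 x 210 mm). Between them a steel block 60 x 60 mm, top 40 mm above the bench.
- cover_bar: Aluminium bar 44 (x) x 200 (y, long) x 10 mm, about 0.22 kg, with a 30 mm round hole through its middle; the same either way round. Origin: centre of its underside, under the hole. It starts flat on the bench. In place its underside lies on the ledges: origin 50 mm above the console's origin, long axis along the console's y.
- knob: Black knob, about 60 g, standing on its open underside. Origin: centre of the underside, z up. Round body 44 mm across, 0 to 20 mm high; on it a grip bar 40 (x) x 14 (y) mm, 20 to 44 mm high, with a red pointer at its +x end. D-shaped bore 16 mm deep in the underside: radius 9.2 mm, flat on the +x (pointer) side 5.2 mm from the axis.
- shaft_tip (a point): Tip centre of the brass D-shaft, 86 mm above the bench when out; z up, x towards the flat: radius 8 mm, flat 4 mm from the axis, 1.5 mm chamfer. A red mark on the white collar at its foot points to the flat too. The knob goes on with its x along this x, within about 8 degrees; fully on, its origin is 16 mm below the tip. Stiff friction (0.25 N m) holds the shaft's angle.
- spindle (a joint): How far the dial (the shaft) is pressed in, in m: 0 out, 0.008 fully in. It sinks straight down against a spring of 4 N at the start and 12 N fully in, and springs back when released. With knob on and dial fully in, the knob's underside is 2 mm above the cover bar.
- screwdriver: Screwdriver with a red handle, about 200 mm long, lying on the bench between the robot and the console; leave it alone. Origin on the underside of its middle region.
- mug: Blue mug, 80 mm across and 90 mm high, beyond the console on the left; leave it alone. Origin: centre of its foot.
- detergent: Blue plastic bottle, 72 mm across and 180 mm high, at the far right; leave it alone. Origin: centre of its foot.
- old_knob: Old white round knob, 44 mm across and 28 mm high, without a pointer, beyond the console on the right; not to be used, leave it alone. Origin: centre of its underside.
- screw_jar: Amber glass jar, 60 mm across and 70 mm high, at the right; leave it alone. Origin: centre of its foot.
- brush: Hand brush with a wooden handle lying at the left; leave it alone. Origin on the underside of its middle region.
Things that resemble listed ones, but are neither listed nor needed, are in the scene too. There is more than one size of the knob; the job needs the middle-sized.

How it is judged:
On the way, in this order (a step that is already met when the one before it is completed fails the run):
1. the cover bar, still gripped, has been lowered to within 15 mm of its place on the two supports (x of cover_bar in the frame of console between -0.006 and 0.006 m and y of cover_bar in the frame of console between -0.007 and 0.007 m and angle between the y axis of cover_bar and the y axis of console, either way round below 0.15 rad and z of cover_bar in the frame of console below 0.065 m and contact force between the fingers and cover_bar above 0.5 N), for 0.05 s.
2. the cover bar lies on both supports, flat inside the lips, and has been let go (x of cover_bar in the frame of console between -0.006 and 0.006 m and y of cover_bar in the frame of console between -0.007 and 0.007 m and angle between the y axis of cover_bar and the y axis of console, either way round below 0.15 rad and z of cover_bar in the frame of console between 0.047 and 0.053 m and angle between cover_bar's own z axis and vertical below 0.05 rad and contact force between the fingers and cover_bar below 0.1 N and linear speed of cover_bar below 0.02 m/s), for 0.2 s.
3. the knob is fully on the D-shaft (x of cover_bar in the frame of console between -0.006 and 0.006 m and y of cover_bar in the frame of console between -0.007 and 0.007 m and angle between the y axis of cover_bar and the y axis of console, either way round below 0.15 rad and z of cover_bar in the frame of console between 0.047 and 0.053 m and angle between cover_bar's own z axis and vertical below 0.05 rad and z of knob in the frame of shaft_tip below -0.0145 m and horizontal distance between knob and shaft_tip below 0.004 m and angle between knob's own z axis and vertical below 0.12 rad), for 0.2 s.
At the end, for the whole second after the job is handed in: Bar flat on both ledges inside the lips (6 mm across, 7 mm along, 3 mm in height), fingers off it; knob upright on the D-shaft to within 1.5 mm of full depth; fingers still on the knob, holding the dial in by at least 5.5 of its 8 mm through the last second (all of step 3 and value of joint spindle above 0.0055 m and contact force between the fingers and knob above 1 N and contact force between the fingers and cover_bar below 0.5 N); the arm keeps its last pose, push and grip.
It fails at once if a bystander is pushed more than 30 mm from its place (distance of any of screwdriver, mug, detergent, old_knob, screw_jar, brush from where it was at the start of the episode above 0.03 m).
It fails at once if a standing bystander is tipped over (angle between any of mug, detergent, screw_jar's own z axis and vertical above 0.5 rad).
It also fails if it takes over 64 s, if anything falls off the work surface, if the arm or the gripper's body presses on something with over 40 N, if the wrist force passes 120 N, or if a joint passes its speed limit or range.

## Working session

There is one attempt and no reset: what is moved stays moved. The work goes in short steps, each a Python script; the robot and the scene stay as the last script left them, time stands still between calls to the robot, and variables do not carry over. Pictures are saved under pics/ and viewed, at most 10 in all, crops included, and the job is handed in when it is done.

```bash
mkdir -p pics; ls; cat > h.py <<'E'
from cell import bot
import numpy as np, cv2
from scipy.spatial.transform import Rotation as R
def save(name,img): cv2.imwrite('pics/'+name+'.png',img[:,:,::-1])
def ray(cam,uv,pose=None):
    c=bot.calibration(cam); K=np.array(c['mtx'])
    d=np.linalg.inv(K)@np.array([uv[0],uv[1],1.])
    if cam=='wrist':
        H=np.array(c['hand_eye']); T=np.eye(4); p,q=pose
        T[:3,:3]=R.from_quat(q,scalar_first=True).as_matrix(); T[:3,3]=p; M=T@H
    else: M=np.linalg.inv(np.array(c['extrinsics']))
    return M[:3,3],M[:3,:3]@d
def onz(cam,uv,z,pose=None):
    o,d=ray(cam,uv,pose); return o+d*(z-o[2])/d[2]
def down(yaw):  # tool z down, tool y axis at world angle yaw
    y=np.array([np.cos(yaw),np.sin(yaw),0]); z=np.array([0,0,-1.]); x=np.cross(y,z)
    return R.from_matrix(np.c_[x,y,z]).as_quat(scalar_first=True)
def pose(): return np.array(bot.read_position()),np.array(bot.read_tool_rot())
E
python3 - <<'E'
from h import *
for c in ('top','scene'):
    save(c+'0',bot.camera(c))
    k=bot.calibration(c); M=np.linalg.inv(np.array(k['extrinsics'])); print(c,np.round(M[:3,3],3),np.round(M[:3,2],3))
    for t in ['console','cover_bar','knob','shaft_tip','screwdriver','old_knob']:
        for r in bot.search_frame(c,t):
            b=r['bbox']; print(t,round(r['confidence'],2),np.round(b),np.round(onz(c,(b[0]+b[2]/2,b[1]+b[3]/2),0.02),3))
E
```

```text
pics
top [0.451 0.012 1.526] [ 0.074 -0.002 -0.997]
console 0.79 [281. 196.  80.  59.] [0.581 0.016 0.02 ]
cover_bar 0.64 [410. 222.  44.  67.] [ 0.486 -0.308  0.02 ]
knob 0.96 [240. 283.  20.  19.] [0.39  0.227 0.02 ]
knob 0.51 [279. 197.  81.  57.] [0.581 0.019 0.02 ]
knob 0.4 [225. 225.   9.   6.] [0.58  0.284 0.02 ]
screwdriver 0.74 [305. 287.  45.  14.] [ 0.382 -0.     0.02 ]
old_knob 0.7 [387. 159.  14.  16.] [ 0.75  -0.206  0.02 ]
scene [1.273 0.832 0.913] [-0.525 -0.59  -0.613]
console 0.66 [191. 250.  15.  22.] [ 0.762 -0.188  0.02 ]
console 0.55 [256. 238. 112.  81.] [0.601 0.04  0.02 ]
cover_bar 0.68 [235. 185.  48.  42.] [ 0.508 -0.286  0.02 ]
knob 0.84 [420. 304.  21.  23.] [0.486 0.3   0.02 ]
knob 0.71 [417. 260.  29.  36.] [0.39  0.223 0.02 ]
knob 0.45 [389. 333.  14.  15.] [0.596 0.302 0.02 ]
screwdriver 0.73 [344. 224.  64.  39.] [0.39  0.043 0.02 ]
old_knob 0.68 [193. 253.  13.  19.] [ 0.763 -0.183  0.02 ]
```

View pics/top0.png

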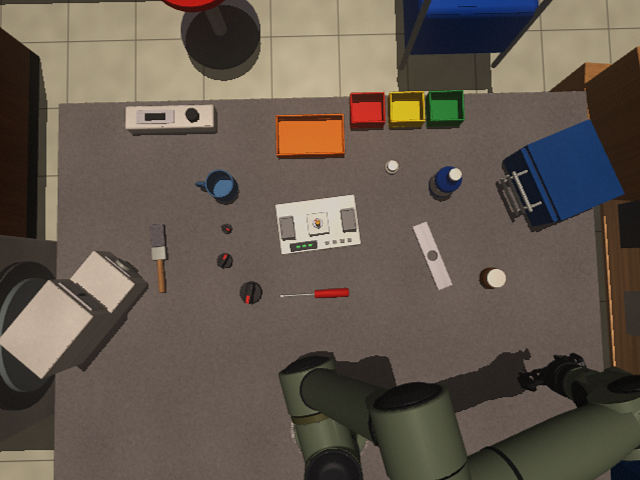

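View pics/scene0.png

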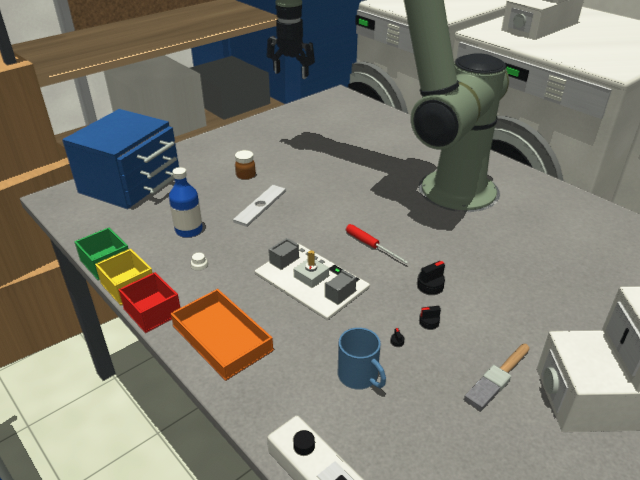

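Top view: the bar is at px (433,256), about (0.487,-0.307). The console is at (318,224), about (0.58,0.02). The three pointer knobs are at (251,293), (225,261) and (227,229), so the middle-sized one is at (225,261), about (0.48,0.30). Next come close looks at the console and then the bar.

```bash
python3 - <<'E'
from h import *
c=bot.calibration('wrist'); H=np.array(c['hand_eye']); print(np.round(H,3),np.round(c['mtx'],1))
def look(name,tgt,z,yaw):
    q=down(yaw); Rm=R.from_quat(q,scalar_first=True).as_matrix()
    # aim optical axis at target
    o=Rm@H[:3,3]; d=Rm@H[:3,2]; s=(tgt[2]-(z+o[2]))/d[2]
    p=np.array([*(np.array(tgt[:2])-o[:2]-s*d[:2]),z])
    bot.move_pose(p,q); P=pose(); im=bot.camera('wrist'); save(name,im); np.savez('pics/'+name,p=P[0],q=P[1])
    print(name,np.round(P[0],3),bot.read_clock(),np.round(bot.read_joint_positions(),2))
look('con',(0.578,0.018,0.05),0.30,0.0+np.pi/2)
t=bot.search_frame('wrist','shaft_tip');print(t)
look('bar',(0.487,-0.307,0.01),0.25,np.pi/2)
print(bot.search_frame('wrist','cover_bar'))
E
```

```text
[[ 0.    -0.947 -0.323  0.084]
 [ 1.     0.    -0.001 -0.   ]
 [ 0.001 -0.323  0.947 -0.142]
 [ 0.     0.     0.     1.   ]] [[349.2   0.  311.8]
 [  0.  349.2 236.7]
 [  0.    0.    1. ]]
con [0.528 0.018 0.3  ] 2.9833 [-0.11  0.25 -0.12  1.2  -0.   -0.1 ]
[{'bbox': [311.8, 235.7, 13.2, 27.9], 'confidence': 0.78}]
bar [ 0.441 -0.306  0.25 ] 4.3667 [-0.74  0.29 -0.19  1.09  0.   -0.74]
[{'bbox': [258.0, 148.4, 94.0, 164.2], 'confidence': 0.7}]
```

View pics/con.png

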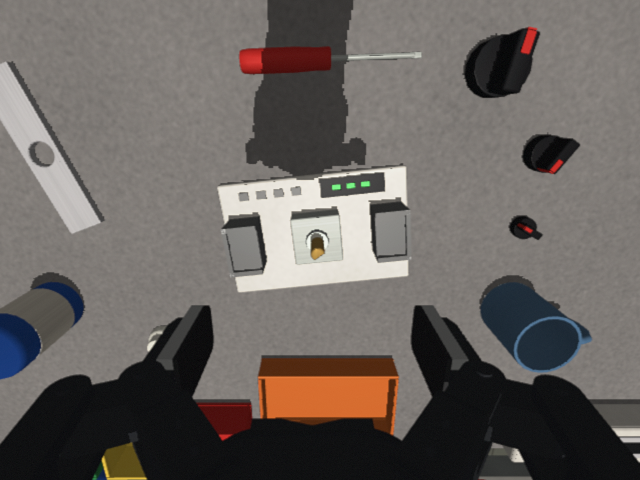

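View pics/bar.png

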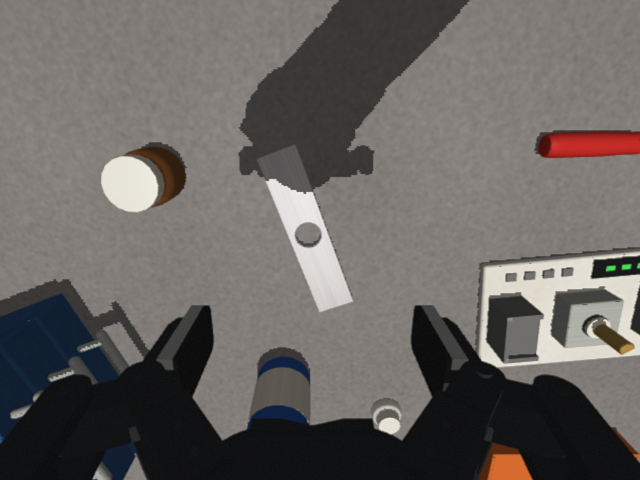

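Console view: the base corners are near (219,185), (406,167), (409,275) and (238,291), with the shaft tip at (317,254). Bar corners are near (258,157), (297,145), (353,301) and (320,311). I'll fit the known rectangles to those corners and zoom in on the shaft.

```bash
cat >> h.py <<'E'
def P(name): d=np.load('pics/'+name+'.npz'); return d['p'],d['q']
def refine(name,pts):
    g=cv2.cvtColor(cv2.imread('pics/'+name+'.png'),cv2.COLOR_BGR2GRAY)
    c=np.array(pts,np.float32).reshape(-1,1,2)
    return cv2.cornerSubPix(g,c,(4,4),(-1,-1),(3,30,.01)).reshape(-1,2)
def fit(w,model): # 2D rigid fit model->world, returns centre, yaw, residuals
    w=np.array(w)[:,:2]; m=np.array(model,float); wc=w.mean(0); mc=m.mean(0)
    a,b=m-mc,w-wc; th=np.arctan2((a[:,0]*b[:,1]-a[:,1]*b[:,0]).sum(),(a*b).sum())
    Rm=np.array([[np.cos(th),-np.sin(th)],[np.sin(th),np.cos(th)]])
    return wc-Rm@mc,th,np.linalg.norm(b-a@Rm.T,axis=1)
E
python3 - <<'E'
from h import *
# image order: TL,TR,BR,BL = (-x,-y),(-x,+y),(+x,+y),(+x,-y)
for n,pts,hx,hy,z in (('con',[(219,185),(406,167),(409,275),(238,291)],.075,.118,.012),('bar',[(258,157),(297,145),(353,301),(320,311)],None,None,.010)):
    r=refine(n,pts); w=[onz(n and 'wrist',p,z,P(n)) for p in r]
    print(n,r.round(1).tolist())
    m=[(-.075,-.118),(-.075,.118),(.075,.118),(.075,-.118)] if n=='con' else [(-.022,-.1),(.022,-.1),(.022,.1),(-.022,.1)]
    if n=='bar': m=[(-y_,x_) for y_,x_ in [( .1, -.022),(.1,.022),(-.1,.022),(-.1,-.022)]]  # x along length
    f=fit(w,m); print(np.round(f[0],4),np.degrees(f[1]),f[2].round(4))
print('tip',onz('wrist',(317,253),.086,P('con')),'hole',onz('wrist',(308,234.5),.010,P('bar')))
i=cv2.imread('pics/con.png')[205:275,280:355]; j=cv2.imread('pics/scene0.png')[242:292,282:342]
cv2.imwrite('pics/z1.png',np.hstack([cv2.resize(i,(400,400),interpolation=2),cv2.resize(j,(400,400),interpolation=2)]))
E
```

```text
con [[216.89999389648438, 186.39999389648438], [404.79998779296875, 165.60000610351562], [407.70001220703125, 275.29998779296875], [237.60000610351562, 291.5]]
[0.5868 0.0241] 6.130749164636201 [0.0025 0.0024 0.0019 0.0025]
bar [[256.20001220703125, 158.8000030517578], [294.3999938964844, 143.8000030517578], [352.70001220703125, 300.8999938964844], [319.1000061035156, 311.70001220703125]]
[ 0.4868 -0.3097] 20.222655200653428 [0.0002 0.0002 0.     0.0001]
tip [0.58613239 0.0240003  0.086     ] hole [ 0.48660295 -0.30945907  0.01      ]
```

View pics/z1.png

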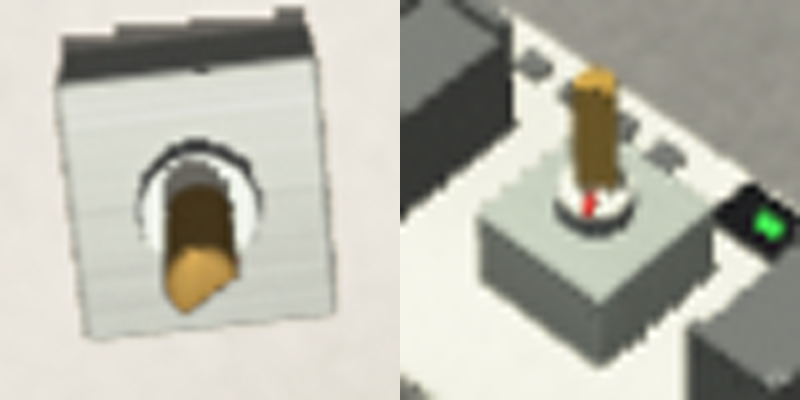

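The measurements agree. The console is at (0.5865,0.024) with yaw 6.1°, and the shaft tip matches it. The bar is at (0.487,-0.3097), long axis at 20.2°. In the zoom, the tip's flat faces down-right at about 38° world, which agrees with the red mark in the scene view. Next: grasp and place the bar.

```bash
cat >> h.py <<'E'
def look(name,tgt,z,yaw):
    H=np.array(bot.calibration('wrist')['hand_eye'])
    q=down(yaw); Rm=R.from_quat(q,scalar_first=True).as_matrix()
    o=Rm@H[:3,3]; d=Rm@H[:3,2]; s=(tgt[2]-(z+o[2]))/d[2]
    p=np.array([*(np.array(tgt[:2])-o[:2]-s*d[:2]),z])
    bot.move_pose(p,q); P=pose(); im=bot.camera('wrist'); save(name,im); np.savez('pics/'+name,p=P[0],q=P[1])
    print(name,np.round(P[0],3),bot.read_clock())
E
python3 - <<'E'
from h import *
a=np.radians; b=[.4868,-.3096]; c=[.5865,.0241]
q=down(a(110.2))
bot.move_pose([*b,.08],q)
print('hit',bot.move_linear([*b,.002],.08,until_force=8))
bot.set_gripper(0.3,80)
g=bot.read_position()[2]; print('g',g,bot.read_gripper_width(),bot.read_finger_force())
bot.move_linear([*b,.12],.15)
bot.move_pose([*c,.13],down(a(186.13)))
print(bot.read_clock(),bot.read_gripper_width(),np.round(bot.read_joint_positions(),2))
im=bot.camera('wrist'); save('hold',im); Pp=pose(); np.savez('pics/hold',p=Pp[0],q=Pp[1])
E
```

```text
hit False
g 0.003005903931253582 0.47944588003241473 80.44119000434875
9.0167 0.47981984084821516 [-0.09  0.48 -0.24  0.86 -0.   -1.76]
```

View pics/hold.png

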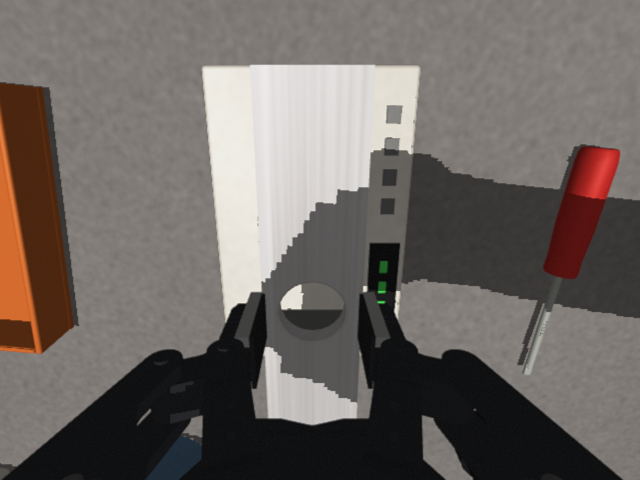

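The bar is held across its middle and looks level, with the hole rim centred near px (312,310). I'll check that point and then lower the bar.

```bash
python3 - <<'E'
from h import *
a=np.radians; c=np.array([.5865,.0241])
h=onz('wrist',(312,310.5),.137,P('hold')); off=h[:2]-c; print('hole offset mm',off*1e3)
q=down(a(186.13))
t=c-(off if np.linalg.norm(off)<.006 else 0)*np.array([1,1])*0.5
print('stop',bot.move_linear([*t,.058],.1,until_force=10))
print('stop2',bot.move_linear([*t,.052],.03,until_force=6),bot.read_position()[2],np.round(bot.read_ft_force(),1))
bot.wait(.1); bot.set_gripper(.8); bot.wait(.2)
p=bot.read_position(); bot.move_linear([p[0],p[1],.16],.2)
look('placed',(*c,.06),.26,np.pi/2)
look('kn',(.483,.297,.03),.22,np.pi/2)
for k in bot.search_frame('wrist','knob'): print(k)
E
```

```text
hole offset mm [ 0.9307773  -3.51452594]
stop False
stop2 True 0.05303662724686217 [-0.  -0.1  4. ]
placed [0.552 0.025 0.259] 13.1083
kn [0.453 0.296 0.22 ] 14.2833
{'bbox': [203.8, 108.1, 67.9, 72.7], 'confidence': 0.86}
{'bbox': [294.7, 294.4, 28.4, 34.6], 'confidence': 0.83}
{'bbox': [295.4, 209.5, 42.8, 52.1], 'confidence': 0.7}
{'bbox': [21.7, 332.5, 38.3, 33.7], 'confidence': 0.66}
```

View pics/placed.png

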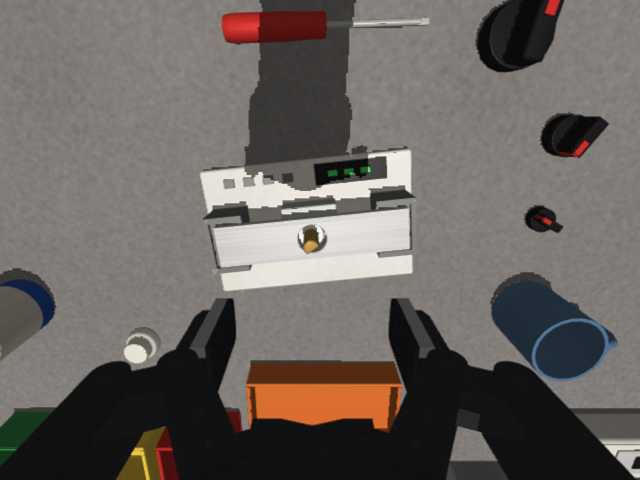

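View pics/kn.png

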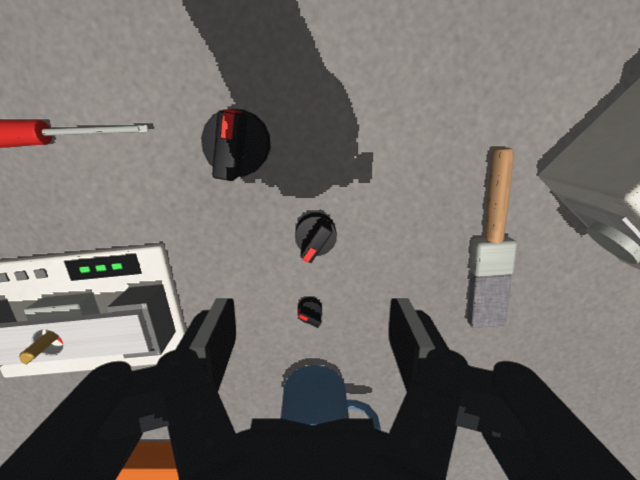

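The bar lies in the pocket between the lips with the shaft up through its hole at about (311,241). The middle knob is at px (316,235), with its pointer toward the lower left at (309,256). Next is a zoom of the knob and the shaft tip, plus image measurements.

```bash
python3 - <<'E'
from h import *
k=cv2.imread('pics/kn.png').astype(int)
x0,y0=288,204; s=k[y0:y0+64,x0:x0+56]
red=(s[...,2]>130)&(s[...,1]<90); v,u=np.nonzero(red); r=(u.mean()+x0,v.mean()+y0); print('red',r,len(u), onz('wrist',r,.04,P('kn')))
z=cv2.resize(s.astype(np.uint8),(400,457),interpolation=2)
j=cv2.imread('pics/placed.png')[220:262,290:332]
cv2.imwrite('pics/z2.png',np.hstack([z,cv2.resize(j,(400,457),interpolation=2)]))
E
```

```text
red (np.float64(308.9191919191919), np.float64(254.50505050505052)) 99 [0.49920741 0.29339169 0.04      ]
```

View pics/z2.png

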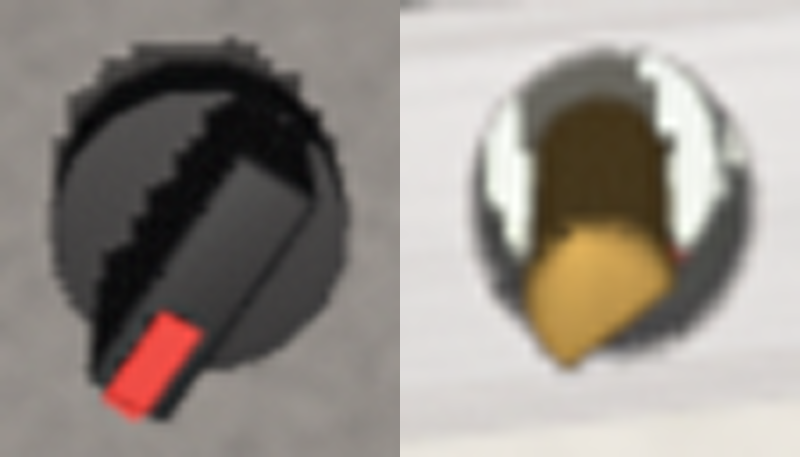

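Zoom: the grip bar's top end midpoints are at about (278,178) and (125,403), red end at lower left. The tip flat edge runs from (570,365) to (678,278). I'll convert these to angles.

```bash
python3 - <<'E'
from h import *
f=lambda x,y:(288+x/7.143-.43,204+y/7.14-.43)
A=onz('wrist',f(278,178),.044,P('kn')); B=onz('wrist',f(125,403),.044,P('kn')); d=B-A
print('knob',(A+B)/2,np.linalg.norm(d),np.degrees(np.arctan2(d[1],d[0])))
C=[onz('wrist',f(*p),.044,P('kn')) for p in [(245,155),(312,202),(165,418),(93,378)]]
m=[(-.02,-.007),(-.02,.007),(.02,.007),(.02,-.007)]; r=fit(C,m); print(r[0],np.degrees(r[1]),r[2].round(4))
for n,e in (('placed',[(307.9,253.5),(319.2,245.6)]),('con',[(314.7,259.6),(325,252.3)])):
    E=[onz('wrist',p,.086,P(n)) for p in e]; t=E[1]-E[0]; print(n,np.linalg.norm(t),'flat normal',np.degrees(np.arctan2(-t[0],t[1])))
h=onz('wrist',(290+212/9.52,220+200/10.88),.06,P('placed')); print('hole',h)
E
```

```text
knob [0.48717148 0.29995984 0.044     ] 0.038566590029103585 -32.44978003296727
[0.48684335 0.30028629] -32.594795785561146 [0.0016 0.0021 0.0018 0.0016]
placed 0.013613581630595787 flat normal 36.84056752964011
con 0.01416977444083129 flat normal 37.42547183405583
hole [0.58741701 0.02612728 0.06      ]
```

```bash
python3 - <<'E'
from h import *
a=np.radians; k=[.487,.300]; c=[.5863,.0241]
bot.set_gripper(.55)
bot.move_pose([*k,.08],down(a(57.5)))
print('hit',bot.move_linear([*k,.023],.08,until_force=6),bot.read_position()[2])
bot.set_gripper(0,60)
print(bot.read_gripper_width(),bot.read_finger_force())
bot.move_linear([*k,.13],.15)
Pp=pose(); im=bot.camera('wrist'); save('held',im); np.savez('pics/held',p=Pp[0],q=Pp[1])
q=down(a(57.5+37.1+32.5))
bot.move_pose([*c,.135],q)
bot.move_linear([*c,.113],.08)
print('contact',bot.move_linear([*c,.094],.03,until_force=3),np.round(bot.read_position(),4),np.round(bot.read_ft_force(),1),bot.read_clock())
im=bot.camera('wrist'); save('ins',im)
cv2.imwrite('pics/z3.png',np.vstack([cv2.imread('pics/held.png')[230:430,180:480],cv2.imread('pics/ins.png')[130:430,180:480]]))
E
```

```text
hit False 0.023359271616745027
0.14576795082628993 60.62019467353821
contact True [0.5859 0.024  0.0933] [-1.   0.1  3.3] 20.125
```

View pics/z3.png

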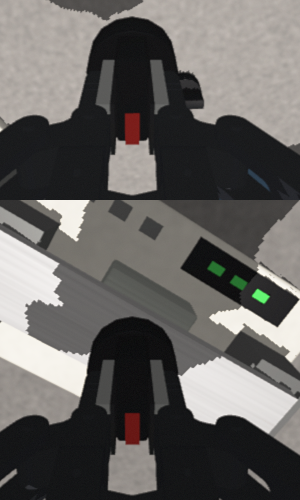

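Contact came only at TCP z = 0.0933, which is the full-depth height, so the bore has gone over the shaft. Now pressing the dial in.

```bash
python3 - <<'E'
from h import *
p=bot.read_position()
bot.wait(.3)
for z in (.0890,.0870,.0855,.0845):
    s=bot.move_linear([.5863,.0241,z],.02,until_force=25); f=bot.read_ft_force()
    print(z,s,np.round(bot.read_position(),4),np.round(f,1),bot.read_finger_force())
    if s or f[2]>22: break
bot.wait(.3); print(np.round(bot.read_position(),4),np.round(bot.read_ft_force(),1),bot.read_clock())
E
```

```text
0.089 False [0.586  0.0241 0.0891] [-0.5  0.6  6.8] 61.006314754486084
0.087 False [0.586  0.0241 0.0874] [-1.   0.1  9.3] 61.246901750564575
0.0855 False [0.586  0.0241 0.0861] [-2.  -0.4 10.6] 61.36846661567688
0.0845 False [0.5861 0.0241 0.0855] [-2.9  0.5 12.9] 61.940492391586304
[0.586  0.0241 0.0855] [-1.9  0.6 12.3] 21.8583
```

```bash
python3 - <<'E'
from h import *
bot.move_linear([.5863,.0241,.083],.02,until_force=25)
bot.wait(.4); print(np.round(bot.read_position(),4),np.round(bot.read_ft_force(),1),bot.read_finger_force(),bot.read_clock())
for c in ('cover_bar','knob'): pass
print(bot.close_job())
E
```

```text
[0.5862 0.0241 0.0854] [-5.4 -0.  21.4] 63.2189154624939 22.5083
the job is handed in; nothing more can be done
None
```

The job is handed in at 22.5 s of the 64 s allowed, but no verdict came back: the bar lies on its supports, the middle knob is fully on the D-shaft, and the gripper still holds it with the dial pressed to its stop (21 N, above the 12 N spring); I did not re-photograph the bar or the other items after pressing.

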